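# Unlatch an optical module and hold it level over the code reader

## Robot

A 6-joint arm with a two-finger parallel gripper is mounted at the origin on the work surface. World frame = base frame: x ahead of the robot, y to its left, z up, the work surface at z = 0. Lengths are in m, angles in rad, forces in N, time in s.
With the tool pointing down it reaches from about 0.3 to 0.875 m from the base axis. Payload 6.4 kg.
Tool frame: the origin (TCP) lies between the finger pads; the fingertips stand 11 mm ahead of it and the grasp point (between the pads) lies 8 mm behind it (ctrl.tcp_to_tips is the y of the fingertips in the tool frame, in m); y points along the fingers, x is the direction in which the jaws open and shut, and the axes are right-handed (so a half turn about y gives the same grasp; the last joint's range is limited). The gripper opens to 85 mm and grips with 20 to 120 N. Pads are 22 mm wide; open, the fingers measure 114 mm over their backs; the gripper's body (76 mm by 85 mm) begins 54 mm behind the grasp point. The pads swing forward as they close: fully open they stand 13 mm farther back than shut.
Start: joints at [1.033, 0.181, 1.607, -0, 1.354, -0.206], TCP at [0.187, 0.544, 0.242] pointing down, gripper open.
Joint ranges: [-2.99, 2.99], [-0.89, 2.07], [0.3, 2.58], [-1.14, 4.28], [0, 2.63], [-3.12, 3.12]. Speed limits (rad/s): [2.57, 2.57, 3.01, 3.14, 3.14, 3.14].

## Interface

Orientations are given as a unit quaternion [w, x, y, z].
In Python, from bench import ctrl gives the robot as it stands.
- The arm moves only by the tool apply_moves, never from a script. Its argument "plan" is text: rows parted by semicolons, each of 7 numbers parted by spaces: the shift along the tool's x, y, z each as a share of 0.05 m, from -1 to 1, then the turn, a rotation vector about the tool's x, y, z each as a share of 0.12 rad, from -1 to 1, then the opening, from 0 (shut) to 1 (fully open). In form: dx dy dz wx wy wz claw; .... A call has exactly 5 rows; each row shifts and turns the commanded pose from where the row before left it, along the tool's axes as they then stand; what a row does not reach is not made up. A row lasts 1/10 s, in which the tool goes at most 50 mm and 8.59 degrees, less where a joint would pass 70% of its speed; a pose out of reach is approached as far as the arm can. A call with a number of a shift or a turn outside -1 to 1 is refused whole. A call with a gripper value outside its range is refused whole. The fingers move at their own pace and stop on an object; the grip force is fixed at half the most. Time passes only in rows, so rows that do not move let the fingers close, or fill a call up. It gives the time, the measured TCP pose, the force and the opening at its end, in the units of the state.
- ctrl.get_obs(): the state, without advancing time (a new reading comes with each control period).
- ctrl.camera(name): name is "side" or "top" or "wrist"; returns the picture (420x560x3 uint8, red, green, blue); there is no depth.
- ctrl.get_calibration(name): a dict with "intrinsics" (3x3 intrinsics, pixels), "R" (3x3) and "t" (3): a world point X has camera coordinates R X + t. Camera axes: x right, y down, z forward; pixel columns grow to the right and rows downward; lengths in m; the calibration is good to about 2 mm. A picture is of the moment at which its call begins: read the wrist's pose just before it. get_calibration takes no time and is no camera call; for the wrist camera it gives the pose at the moment of the call.
- ctrl.hand_in(): hands the job in, once; it reports no verdict.
Trained networks look in the newest picture that a camera, given by its name, has taken for a name from the list of things; names that differ only in an ending like _2 or _b are one class to them, and where a whole thing is asked for, a point or a joint stands for the part that bears it (a point fixed in the world has none). Each returns a list of dicts, best first, with "score" (0 to 1); they miss things now and then, are a little off and sometimes report something else, mostly with a low value. They report only what shows in the picture. A call takes as long as a camera call. They do not tell look-alikes from the thing itself.
- ctrl.recognise(camera, target): "point" ([x, y, z] in m, in world coordinates, good to about 4 mm: the middle of the surface that is visible of it).
The state is a dict: "time_s": time; "q": joint angles; "dq": joint speeds; "joint_efforts": joint torques, N m; "eef_pos": TCP position; "eef_rot": TCP orientation; "wrist_force": force on the tool from outside, world axes, zero at the start; "torque": the same for the moment, N m; "opening": opening from 0.0 (shut) to 1.0 (fully open).
Only numpy, scipy, OpenCV 4.12 (cv2) and the standard library are available. Lean on these libraries where they do the work, as an engineer would, in place of code of your own. Each camera call takes 0.05 s, during which the arm holds its last target.

## Task

Swing the red retaining arm of the test cradle back until it is clear of the optical module, then lift the module straight out by the yellow sleeve on its handle and carry it, level all the way, to the code reader. Finish holding it still and level in the air, centred about 10 cm above the reader's window, so that the code on its underside can be read; do not put it down or let go, do not touch the reader with it, and leave the bottle, dish and screwdriver where they are.

Things in the scene. Friction and masses are not known exactly. Their poses are not given: they have to be found in the camera images.
- cradle: Fixed grey test cradle on the bench, floor plate 160 x 130 mm, 20 mm thick, with aluminium rails 16 mm high beside the module on both y sides and at the +x end. Origin: centre of its underside on the bench; z up, x along the module's length. Each episode it stands at another place and yaw, at the left or the right of the bench.
- keeper (a joint): Red flat retaining arm, 16 mm wide, 9 mm thick, turning level about an upright post; light friction (0.5 N at the knob), stays where left. Value in rad: at 0 it points along the cradle's -y across the module's -x end, 2 mm above its top, and blocks lifting; grows clockwise seen from above, towards the cradle's -x; from 1.3 clear of the module; stop at 1.75. Starts at 0 to 0.25.
- keeper_knob (a point): Upright black round knob on the free end of the red arm, diameter 16 mm, standing 41 mm above the arm's upper face; this point is on its axis, 22 mm above the arm's face and 19 mm below the knob's top, 97 mm from the pivot axis, 113 mm above the bench.
- keeper_pivot (a point): Point on the upright axis about which the red arm turns, at the cradle's x = -50 mm, y = +52 mm, at the height of point keeper_knob (113 mm above the bench; the post itself ends at 96 mm). Axes as the cradle's.
- module_grip (a point): Centre of the yellow sleeve on the module's handle, above its balance point: grip here. Sleeve 26 mm long (module x), 14 mm wide (y), 18 mm high; the black bar, 80 x 10 x 14 mm along x, has its underside 28 mm above the module's top, on two posts whose inner faces are 30 mm either side of this point. Lies 95 mm above the module's underside, 15 mm from its middle towards the black port panel (+x).
- module_base (a point): Middle of the module's underside, where its code is; z axis up through the module. In the module's frame point module_grip lies at x +15, y 0, z +95 mm from here.
- reader_window (a point): Centre of the dark square window (74 mm, green border) in the flat top of the fixed white code reader, a box 120 x 120 x 50 mm; this point is on the top face, 50 mm above the bench. It stands on the other side of the bench from the cradle, place and yaw vary.
- module: The optical module: aluminium box 130 x 70 x 60 mm (x, y, z) with a black port panel at +x and a handle on top, 0.35 to 0.7 kg, loose in the cradle with 2.5 mm play at its sides, underside 20 mm above the bench. Origin: middle of its underside; axes nearly parallel to the cradle's.
- reader: The code reader as a whole; origin at the middle of its underside, on the bench.
- cleaner: White plastic bottle with blue cap, 48 mm diameter, 120 mm high, a bystander; origin at the middle of its underside.
- dish: Shallow blue dish, 70 mm across, 28 mm high, a bystander between cradle and reader; origin at the middle of its underside.
- driver: Screwdriver with grey handle, 150 mm long, lying near the robot, a bystander; its x axis runs from handle to tip.
There are look-alikes about, which are no part of the job. Several things have the shape of the cradle; the one meant has the colours described above.

How it is judged:
On the way, in this order (a step that is already met when the one before it is completed fails the run):
1. the red arm is swung clear while the module still sits in the cradle (value of joint keeper above 1.2 rad and height (world z) of module_base below 0.035 m), for 0.1 s.
2. the module is lifted clear of the cradle, level (height (world z) of module_base above 0.06 m and angle between module_base's own z axis and vertical below 0.2 rad and contact force between module and cradle below 0.1 N), for 0.2 s.
At the end, for the whole second after the job is handed in: The fingers hold the module in the air, the middle of its underside within 25 mm sideways of the window's centre and 60 to 140 mm above it, tilted less than 5 degrees, still (under 20 mm/s and 0.15 rad/s), touching neither reader nor cradle; the red arm is still swung clear (joint over 1.2 rad) (horizontal distance between module_base and reader_window below 0.025 m and z of module_base in the frame of reader_window between 0.06 and 0.14 m and angle between module_base's own z axis and vertical below 0.09 rad and linear speed of module below 0.02 m/s and angular speed of module below 0.15 rad/s and contact force between module and the fingers above 1 N and contact force between module and reader below 0.1 N and contact force between module and cradle below 0.1 N and value of joint keeper above 1.2 rad); the arm keeps its last pose, push and grip.
It fails at once if the module tips more than 20 degrees (angle between module_base's own z axis and vertical above 0.35 rad).
It fails at once if the module touches the reader (contact force between module and reader above 1 N).
It fails at once if the bottle, dish or screwdriver is moved by more than 25 mm (distance of any of cleaner, dish, driver from where it was at the start of the episode above 0.025 m).
It also fails if it takes over 58 s, if anything falls off the work surface, if the arm or the gripper's body presses on something with over 40 N, if the wrist force passes 120 N, or if a joint passes its speed limit or range.

## Working session

There is one attempt and no reset: what is moved stays moved. The work goes in short steps, Python scripts to look and compute and a tool call to move; the robot and the scene stay as the last step left them, time stands still between calls to the robot, and variables do not carry over. Pictures are saved under pics/ and viewed, and the job is handed in when it is done.

Besides the shell and the picture viewer there is one more tool, called after ">>>" as name(argument=value, ...) on one line, values as JSON. apply_moves: Moves the arm, as the interface text tells. Shift numbers are shares of 0.05 m and turn numbers shares of 0.12 rad, none past 1 either way. Its arguments: {"type":"object","properties":{"plan":{"type":"string"}},"required":["plan"]}

```bash
ls; mkdir -p pics; python3 - <<'E'
from bench import ctrl
import cv2
print(ctrl.get_obs())
for n in ("top","side"):
    im=ctrl.camera(n); cv2.imwrite(f"pics/{n}0.png",im[:,:,::-1])
    c=ctrl.get_calibration(n); print(n,c)
    for t in ["cradle","keeper","keeper_knob","module_grip","module","reader_window","reader","cleaner","dish","driver"]:
        print(t,[(round(d['score'],2),[round(float(v),3) for v in d['point']]) for d in ctrl.recognise(n,t)])
E
```

```text
pics
{'time_s': 0.0, 'q': array([ 1.03270113e+00,  1.81541795e-01,  1.60799493e+00,  2.11383296e-06,
        1.35377802e+00, -2.06314261e-01]), 'dq': array([ 1.20196385e-03, -5.79050710e-04,  6.76364179e-05, -1.70001875e-03,
        3.37677174e-04,  1.49857294e-03]), 'joint_efforts': array([-1.40610660e-03, -4.44876337e+01, -3.51336730e+01, -7.48492330e-04,
        9.13632161e-03, -8.46007083e-06]), 'eef_pos': array([0.18701125, 0.54318823, 0.24139002]), 'eef_rot': array([-0.57545724,  0.57594486,  0.41001234, -0.41112815]), 'wrist_force': array([-0.62316853, -0.04326829, -0.06795547]), 'torque': array([ 0.02616183, -0.03476494,  0.05274366]), 'opening': 0.9968878396751587}
top {'intrinsics': array([[411.74690955,   0.        , 273.57339725],
       [  0.        , 411.74690955, 214.02359624],
       [  0.        ,   0.        ,   1.        ]]), 'R': array([[ 0.07058268, -0.99750432, -0.00179498],
       [-0.97540984, -0.06864242, -0.20943703],
       [ 0.20879113,  0.01653346, -0.97782049]]), 't': array([-0.12717112,  0.56361663,  0.83521893])}
cradle [(0.78, [0.578, -0.429, 0.021]),
[... 895 characters left out ...]
([-0.49856142,  0.24967803,  1.03900844])}
cradle [(0.9, [0.337, -0.285, 0.017]), (0.76, [0.558, -0.262, 0.022]), (0.59, [0.572, -0.442, 0.018]), (0.38, [0.626, -0.004, 0.018])]
keeper [(0.82, [0.289, -0.266, 0.091]), (0.7, [0.529, -0.416, 0.091]), (0.69, [0.547, -0.219, 0.09])]
keeper_knob [(0.82, [0.29, -0.269, 0.09]), (0.61, [0.537, -0.417, 0.092])]
module_grip [(0.75, [0.605, -0.231, 0.079])]
module [(0.57, [0.608, -0.229, 0.082]), (0.37, [0.597, 0.135, 0.051])]
reader_window [(0.86, [0.597, 0.136, 0.05])]
reader [(0.74, [0.595, 0.133, 0.047]), (0.41, [0.478, 0.011, 0.017])]
cleaner [(0.65, [0.758, 0.026, 0.071])]
dish [(0.77, [0.629, -0.005, 0.02])]
driver [(0.81, [0.481, 0.01, 0.019])]
```

View pics/top0.png

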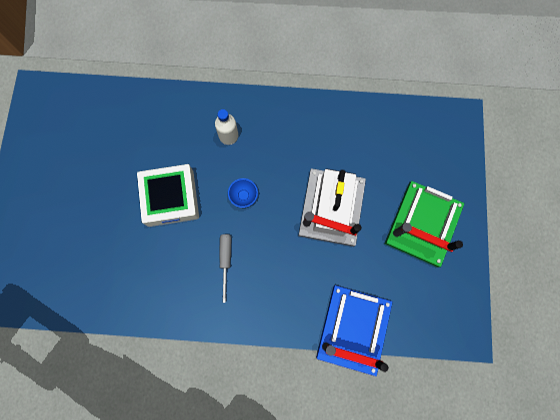

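View pics/side0.png

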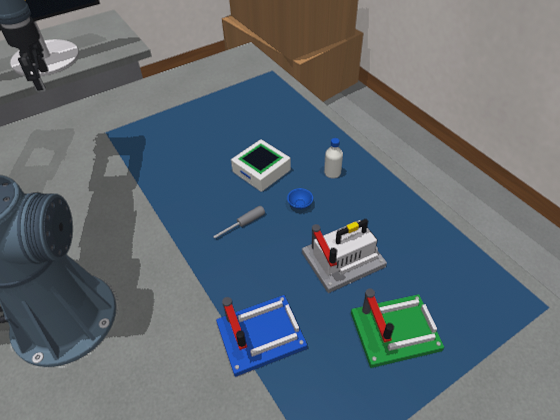

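The real one is the grey cradle, with the module and yellow sleeve at about (335,205) in the top picture. The green and blue ones are look-alikes. I'll zoom in to get corners.

```bash
python3 - <<'E'
import cv2
im=cv2.imread("pics/top0.png"); a=im[160:255,290:380]; cv2.imwrite("pics/zt.png",cv2.resize(a,None,fx=6,fy=6,interpolation=cv2.INTER_CUBIC))
b=im[155:235,125:215]; cv2.imwrite("pics/zr.png",cv2.resize(b,None,fx=6,fy=6,interpolation=cv2.INTER_CUBIC))
im=cv2.imread("pics/side0.png"); a=im[210:295,295:395]; cv2.imwrite("pics/zs.png",cv2.resize(a,None,fx=6,fy=6,interpolation=cv2.INTER_CUBIC))
E
```

```text
(no output)
```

View pics/zt.png

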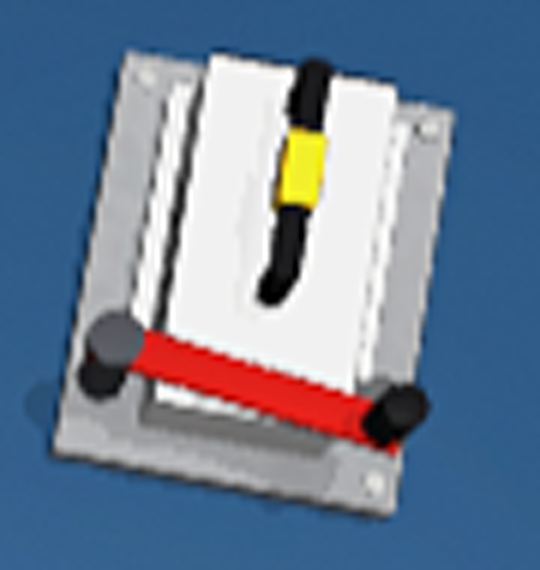

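View pics/zs.png

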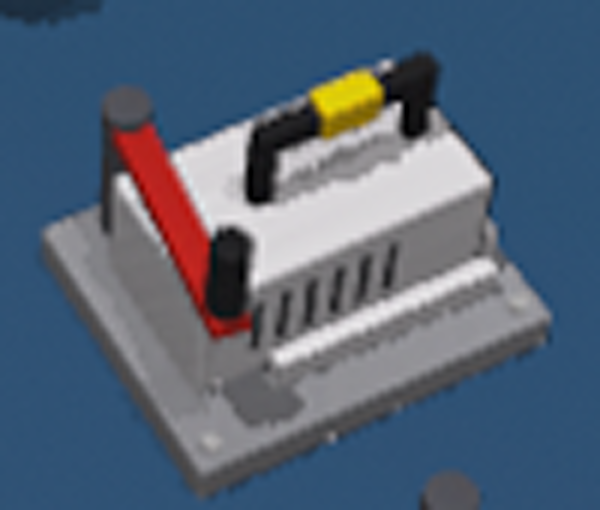

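View pics/zr.png

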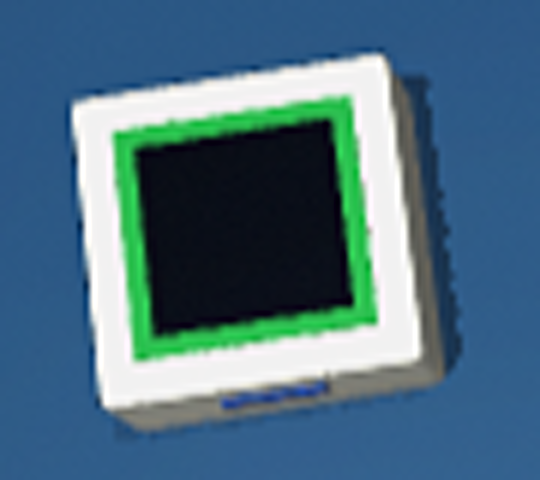

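```bash
cat > fit.py <<'E'
from bench import ctrl
import numpy as np
from scipy.optimize import least_squares
C={n:ctrl.get_calibration(n) for n in("top","side")}
def proj(n,X):
    c=C[n]; p=c["R"]@X+c["t"]; p=c["intrinsics"]@p; return p[:2]/p[2]
T=lambda u,v:(290+u/6,160+v/6)
S=lambda u,v:(295+u/6,210+v/6)
def W(p,x,y,z):
    c,s=np.cos(p[2]),np.sin(p[2]); return np.array([p[0]+c*x-s*y,p[1]+s*x+c*y,z])
def kn(p): # keeper angle p[3]
    a=p[3]; return -.05-.097*np.sin(a), .052-.097*np.cos(a)
P=[("top",T(128,52),.08,.065,.02),("top",T(453,112),.08,-.065,.02),("top",T(53,450),-.08,.065,.02),("top",T(392,508),-.08,-.065,.02),
("top",T(115,340),-.05,.052,.096),("side",S(127,105),-.05,.052,.096),
("side",S(45,235),-.08,.065,.02),("side",S(203,472),-.08,-.065,.02),("side",S(550,320),.08,-.065,.02)]
K=[("top",T(405,405)),("side",S(233,238))]
G=[("top",T(303,165)),("side",S(348,91))]
def res(p):
    r=[]
    for n,uv,x,y,z in P: r+=list(proj(n,W(p,x,y,z))-uv)
    for n,uv in K: r+=list(proj(n,W(p,*kn(p),.132))-uv)
    for n,uv in G: r+=list(proj(n,np.array([p[4],p[5],.124]))-uv)
    return np.array(r)
s=least_squares(res,[.58,-.22,0,0.1,.61,-.22]); p=s.x
print(p.round(4)); print(s.fun.reshape(-1,2).round(2).tolist())
print("pivot",W(p,-.05,.052,.113),"knob",W(p,*kn(p),.113))
R=lambda u,v:(125+u/6,155+v/6)
pts=[R(112,132),R(350,96),R(378,323),R(133,360)]
def unp(n,uv,z):
    c=C[n]; d=c["R"].T@np.linalg.inv(c["intrinsics"])@np.array([*uv,1]); o=-c["R"].T@c["t"]; return o+d*(z-o[2])/d[2]
w=np.array([unp("top",q,.05) for q in pts]); print("window",w.round(4).tolist(),w.mean(0))
for q in P[4:5]:pass
E
python3 fit.py
```

```text
[ 0.608  -0.2207 -0.1181  0.1234  0.623  -0.2216]
[[-0.37, -0.72], [0.86, -0.69], [0.1, -0.29], [0.9, 0.82], [0.58, -0.66], [-0.63, -0.03], [-1.37, -1.23], [-0.84, 0.45], [0.08, -1.05], [0.7, -0.5], [-0.64, 0.43], [0.48, -0.33], [-0.58, -0.21]]
pivot [ 0.56446953 -0.16315549  0.113     ] knob [ 0.54126884 -0.25734003  0.113     ]
window [[0.6374, 0.2094, 0.05], [0.6576, 0.1223, 0.05], [0.5716, 0.1019, 0.05], [0.5515, 0.1899, 0.05]] [0.60456049 0.15588444 0.05      ]
```

```bash
cat > h.py <<'E'
from bench import ctrl
import numpy as np
from scipy.spatial.transform import Rotation as Ro
def pose():
    o=ctrl.get_obs(); q=o["eef_rot"]; return o,np.array(o["eef_pos"]),Ro.from_quat([q[1],q[2],q[3],q[0]])
def goal(pos,ang,level=True):
    """tool x at world yaw ang (mod pi), y down; prints delta in tool axes & shares"""
    o,p,R=pose(); M=R.as_matrix(); best=None
    for a in (ang,ang+np.pi):
        x=np.array([np.cos(a),np.sin(a),0]); y=np.array([0,0,-1.]); z=np.cross(x,y)
        Rg=Ro.from_matrix(np.c_[x,y,z]); rv=(R.inv()*Rg).as_rotvec()
        if best is None or np.linalg.norm(rv)<np.linalg.norm(best): best=rv; br=Rg
    d=np.array(pos)-p
    print("t",round(o["time_s"],2),"pos",p.round(4),"open",round(o["opening"],3),"F",np.round(o["wrist_force"],1),"q",np.round(o["q"],2))
    print("toolx",M[:,0].round(3),"y",M[:,1].round(3),"z",M[:,2].round(3))
    print("world d",d.round(4),"shares in tool now",(M.T@d/.05).round(2),"in goal frame",(br.as_matrix().T@d/.05).round(2),"rot shares",(best/.12).round(2))
    return d
E
python3 - <<'E'
from h import *
import sys; sys.argv=['']
exec(open('fit.py').read())
print("side proj win",proj("side",np.array([.6046,.1559,.05])))
for a in (.1234,.5,.8,1.1,1.4,1.6):
    q=p.copy();q[3]=a; print(a,W(q,*kn(q),.113).round(4))
goal([.5413,-.2573,.24], p[2]+np.deg2rad(135))
goal([.5413,-.2573,.24], p[2]+np.deg2rad(90))
E
```

```text
[ 0.608  -0.2207 -0.1181  0.1234  0.623  -0.2216]
[[-0.37, -0.72], [0.86, -0.69], [0.1, -0.29], [0.9, 0.82], [0.58, -0.66], [-0.63, -0.03], [-1.37, -1.23], [-0.84, 0.45], [0.08, -1.05], [0.7, -0.5], [-0.64, 0.43], [0.48, -0.33], [-0.58, -0.21]]
pivot [ 0.56446953 -0.16315549  0.113     ] knob [ 0.54126884 -0.25734003  0.113     ]
window [[0.6374, 0.2094, 0.05], [0.6576, 0.1223, 0.05], [0.5716, 0.1019, 0.05], [0.5515, 0.1899, 0.05]] [0.60456049 0.15588444 0.05      ]
side proj win [259.78856593 158.1054626 ]
0.1234 [ 0.5413 -0.2573  0.113 ]
0.5 [ 0.5083 -0.2422  0.113 ]
0.8 [ 0.4874 -0.2221  0.113 ]
1.1 [ 0.4734 -0.1967  0.113 ]
1.4 [ 0.4676 -0.1683  0.113 ]
1.6 [ 0.4685 -0.1489  0.113 ]
t 1.1 pos [0.1873 0.5436 0.2423] open 1.001 F [ 0.6 -0.1 -0. ] q [ 1.03  0.18  1.61  0.    1.35 -0.21]
toolx [ 0.326  0.945 -0.   ] y [-0. -0. -1.] z [-0.945  0.326  0.   ]
world d [ 0.354  -0.8009 -0.0023] shares in tool now [-12.84   0.05 -11.91] in goal frame [-16.96   0.05   4.35] rot shares [-0.   -8.33 -0.  ]
t 1.1 pos [0.1873 0.5436 0.2423] open 1.001 F [ 0.6 -0.1 -0. ] q [ 1.03  0.18  1.61  0.    1.35 -0.21]
toolx [ 0.326  0.945 -0.   ] y [-0. -0. -1.] z [-0.945  0.326  0.   ]
world d [ 0.354  -0.8009 -0.0023] shares in tool now [-12.84   0.05 -11.91] in goal frame [-15.07   0.05  -8.92] rot shares [-0.   -1.78 -0.  ]
```

>>> apply_moves(plan="-0.2 0 -0.2 0 0 0 0.5; -0.4 0 -0.4 0 0 0 0.5; -0.6 0 -0.56 0 0 0 0.5; -0.65 0 -0.6 0 0 0 0.5; -0.65 0 -0.6 0 0 0 0.5")

```text
time_s: 1.6
eef_pos: [0.2585, 0.3849, 0.2421]
eef_rot: [-0.575, 0.576, 0.411, -0.411]
wrist_force: [1.4, 0.1, 0.1]
opening: 0.502
```

>>> apply_moves(plan="-0.65 0 -0.6 0 0 0 0.5; -0.65 0 -0.6 0 0 0 0.5; -0.65 0 -0.6 0 0 0 0.5; -0.65 0 -0.6 0 0 0 0.5; -0.65 0 -0.6 0 0 0 0.5")

```text
time_s: 2.1
eef_pos: [0.3471, 0.1823, 0.2424]
eef_rot: [-0.575, 0.576, 0.411, -0.41]
wrist_force: [1.4, 0.7, 0.1]
opening: 0.497
```

>>> apply_moves(plan="-0.65 0 -0.6 0 0 0 0.5; -0.65 0 -0.6 0 0 0 0.5; -0.65 0 -0.6 0 0 0 0.5; -0.65 0 -0.6 0 0 0 0.5; -0.65 0 -0.6 0 0 0 0.5")

```text
time_s: 2.6
eef_pos: [0.4357, -0.0204, 0.2424]
eef_rot: [-0.576, 0.576, 0.41, -0.41]
wrist_force: [1.1, -0.3, 0.7]
opening: 0.498
```

```bash
python3 -c "
from h import *
goal([.5413,-.2573,.24],-.118+np.deg2rad(135))"
```

```text
t 2.6 pos [ 0.4357 -0.0204  0.2424] open 0.498 F [ 1.1 -0.3  0.7] q [-0.32 -0.14  1.94 -0.    1.35 -1.56]
toolx [ 0.326  0.945 -0.   ] y [ 0.001 -0.    -1.   ] z [-0.945  0.326 -0.001]
world d [ 0.1056 -0.2369 -0.0024] shares in tool now [-3.79  0.05 -3.54] in goal frame [-5.03  0.05  1.27] rot shares [ 0.01 -8.33 -0.  ]
```

>>> apply_moves(plan="-0.65 0 -0.6 0 0 0 0.5; -0.65 0 -0.6 0 0 0 0.5; -0.65 0 -0.6 0 0 0 0.5; -0.65 0 -0.6 0 0 0 0.5; -0.5 0 -0.5 0 -0.3 0 0.5")

```text
time_s: 3.1
eef_pos: [0.5222, -0.2147, 0.2422]
eef_rot: [-0.568, 0.569, 0.42, -0.421]
wrist_force: [-0.4, 0.6, 0.0]
opening: 0.5
```

>>> apply_moves(plan="-0.3 0 -0.3 0 -0.5 0 0.5; -0.2 0 -0.1 0 -0.9 0 0.5; 0 0 0 0 -0.9 0 0.5; 0 0 0 0 -0.9 0 0.5; 0 0 0 0 -0.9 0 0.5")

```text
time_s: 3.6
eef_pos: [0.5341, -0.242, 0.2421]
eef_rot: [0.448, -0.447, -0.547, 0.548]
wrist_force: [0.1, 0.0, 0.2]
opening: 0.501
```

>>> apply_moves(plan="0 0 0 0 -0.9 0 0.5; 0 0 0 0 -0.9 0 0.5; 0 0 0 0 -0.9 0 0.5; 0 0 0 0 -0.8 0 0.5; 0 0 0 0 -0.4 0 0.5")

```text
time_s: 4.1
eef_pos: [0.5341, -0.2418, 0.2423]
eef_rot: [0.309, -0.309, -0.636, 0.636]
wrist_force: [0.1, -0.1, -0.2]
opening: 0.497
```

```bash
python3 -c "
from h import *
import cv2
goal([.5413,-.2573,.24],-.118+np.deg2rad(135))
im=ctrl.camera('wrist').copy();c=ctrl.get_calibration('wrist')
print([(round(d['score'],2),np.round(d['point'],4)) for d in ctrl.recognise('wrist','keeper_knob')])
for X,col in (([.5413,-.2573,.132],(255,0,255)),([.5645,-.1632,.096],(0,255,0)),([.623,-.2216,.124],(255,0,0))):
    u=c['R']@np.array(X)+c['t'];u=c['intrinsics']@u;u=u[:2]/u[2];print(u);cv2.drawMarker(im,tuple(int(v) for v in u),col,0,14,1)
cv2.imwrite('pics/w1.png',im[:,:,::-1])"
```

```text
t 4.1 pos [ 0.5341 -0.2418  0.2423] open 0.497 F [ 0.1 -0.1 -0.2] q [-0.63  0.21  1.58 -0.    1.36 -2.87]
toolx [-0.619  0.785  0.   ] y [-0. -0. -1.] z [-0.785 -0.619  0.   ]
world d [ 0.0072 -0.0155 -0.0023] shares in tool now [-0.33  0.05  0.08] in goal frame [-0.33  0.05  0.08] rot shares [-0. -0.  0.]
[(0.75, array([ 0.5507, -0.2171,  0.0928])), (0.75, array([ 0.5375, -0.4284,  0.0899])), (0.46, array([ 0.3098, -0.2173,  0.0888]))]
[265.02162174 205.1844089 ]
[328.5005171  270.09872717]
[242.44964776 294.02401567]
```

View pics/w1.png

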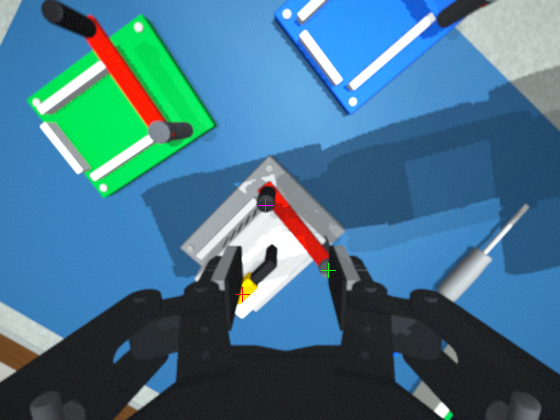

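The magenta cross lands on the knob top at (266,203), so the fit holds. Descending around the knob.

>>> apply_moves(plan="-0.33 0.2 0.08 0 0 0 0.5; 0 0.5 0 0 0 0 0.5; 0 0.6 0 0 0 0 0.5; 0 0.5 0 0 0 0 0.5; 0 0.3 0 0 0 0 0.5")

```text
time_s: 4.7
eef_pos: [0.5405, -0.2564, 0.135]
eef_rot: [-0.311, 0.309, 0.636, -0.635]
wrist_force: [0.2, 0.4, -0.4]
opening: 0.498
```

>>> apply_moves(plan="0 0.2 0 0 0 0 0.5; 0 0.2 0 0 0 0 0.5; 0 0.1 0 0 0 0 0.5; 0 0 0 0 0 0 0.4; 0 0 0 0 0 0 0.4")

```text
time_s: 5.2
eef_pos: [0.5425, -0.2571, 0.113]
eef_rot: [0.309, -0.31, -0.636, 0.636]
wrist_force: [1.1, -0.1, 0.7]
opening: 0.4
```

```bash
python3 -c "
from h import *
import cv2
goal([.5413,-.2573,.112],-.118+np.deg2rad(135))
o,p,R=pose();M=R.as_matrix()
pv=np.array([.5645,-.1632]);
pr=np.array([.5413,-.2573])
for a in np.arange(.3,1.71,.15):
    b=a-.118; k=pv+.097*np.array([-np.sin(b)*1,-np.cos(b)]) if 0 else None
    x,y=-.05-.097*np.sin(a),.052-.097*np.cos(a);c,s=np.cos(-.118),np.sin(-.118)
    k=np.array([.608+c*x-s*y,-.2207+s*x+c*y]); d=np.r_[k-pr,0];pr=k
    print(round(a,2),k.round(4),(M.T@d/.05).round(2))
im=ctrl.camera('wrist');cv2.imwrite('pics/w2.png',im[:,:,::-1])"
```

```text
t 5.2 pos [ 0.5425 -0.2571  0.113 ] open 0.4 F [ 1.1 -0.1  0.7] q [-0.64  0.38  1.64 -0.    1.12 -2.88]
toolx [-0.616  0.787 -0.001] y [ 0.001 -0.001 -1.   ] z [-0.787 -0.616 -0.   ]
world d [-0.0012 -0.0002 -0.001 ] shares in tool now [0.01 0.02 0.02] in goal frame [0.01 0.02 0.02] rot shares [ 0.   -0.03 -0.01]
0.3 [ 0.5251 -0.2518] [ 0.29 -0.    0.19]
0.45 [ 0.5123 -0.2449] [ 0.27 -0.    0.12]
0.6 [ 0.5007 -0.2362] [ 0.28 -0.    0.08]
0.75 [ 0.4905 -0.2259] [ 0.29 -0.    0.03]
0.9 [ 0.4819 -0.2141] [ 0.29 -0.   -0.01]
1.05 [ 0.4752 -0.2012] [ 0.29 -0.   -0.05]
1.2 [ 0.4706 -0.1874] [ 0.27 -0.   -0.1 ]
1.35 [ 0.468  -0.1731] [ 0.26 -0.   -0.14]
1.5 [ 0.4676 -0.1586] [ 0.23 -0.   -0.17]
1.65 [ 0.4693 -0.1442] [ 0.21 -0.   -0.21]
```

View pics/w2.png

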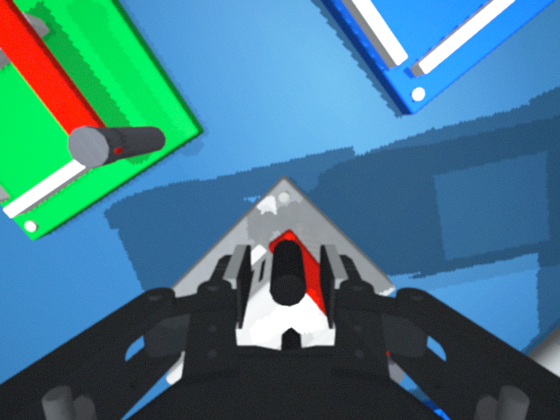

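The knob sits between the fingers at (287,270). Sweeping along its arc.

>>> apply_moves(plan="0.3 0 0.19 0 0 0 0.4; 0.27 0 0.12 0 0 0 0.4; 0.28 0 0.08 0 0 0 0.4; 0.29 0 0.03 0 0 0 0.4; 0.29 0 -0.01 0 0 0 0.4")

```text
time_s: 5.75
eef_pos: [0.4819, -0.2136, 0.1133]
eef_rot: [0.309, -0.311, -0.635, 0.636]
wrist_force: [0.4, -1.1, 0.4]
opening: 0.398
```

>>> apply_moves(plan="0.29 0 -0.05 0 0 0 0.4; 0.27 0 -0.1 0 0 0 0.4; 0.26 0 -0.14 0 0 0 0.4; 0.23 0 -0.17 0 0 0 0.4; 0.2 0 -0.2 0 0 0 0.4")

```text
time_s: 6.25
eef_pos: [0.4693, -0.1423, 0.1124]
eef_rot: [-0.31, 0.31, 0.636, -0.636]
wrist_force: [-0.6, -1.2, 0.4]
opening: 0.398
```

```bash
python3 -c "
from h import *
import cv2
goal([.4693,-.1442,.112],-.118+np.deg2rad(135))
for n in('wrist','top'):
  im=ctrl.camera(n);
  if n=='top': im=cv2.resize(im[150:270,270:400],None,fx=4,fy=4)
  cv2.imwrite('pics/3'+n+'.png',im[:,:,::-1])"
```

```text
t 6.25 pos [ 0.4693 -0.1423  0.1124] open 0.398 F [-0.6 -1.2  0.4] q [-0.54  0.16  1.92  0.    1.06 -2.77]
toolx [-0.617  0.787 -0.   ] y [ 0. -0. -1.] z [-0.787 -0.617 -0.   ]
world d [-0.     -0.0019 -0.0004] shares in tool now [-0.03  0.01  0.02] in goal frame [-0.03  0.01  0.02] rot shares [ 0.   -0.03 -0.  ]
```

View pics/3wrist.png

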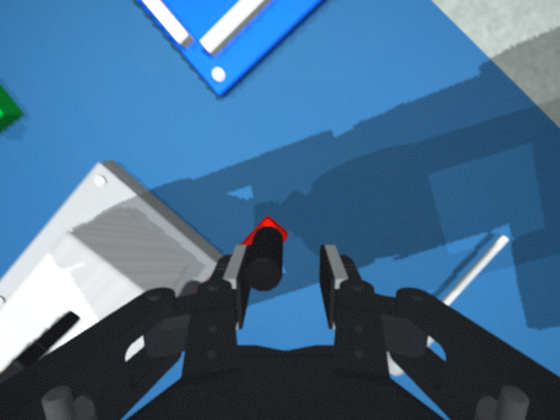

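View pics/3top.png

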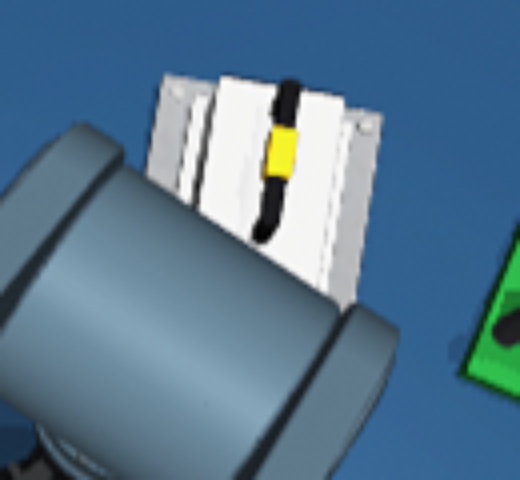

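The red arm now lies at the cradle's -x side, with the knob at (265,255) in the wrist picture, around 1.5 rad. Rising, then turning over the sleeve.

>>> apply_moves(plan="0 -0.2 0 0 0 0 0.4; 0 -0.5 0 0 0 0 0.4; 0 -0.6 0 0 0 0 0.4; 0 -0.6 0 0 0 0 0.5; 0 -0.6 0 0 0 0 0.6")

```text
time_s: 6.85
eef_pos: [0.4694, -0.1441, 0.2393]
eef_rot: [0.31, -0.31, -0.636, 0.636]
wrist_force: [0.7, 0.3, -1.2]
opening: 0.604
```

>>> apply_moves(plan="0 -0.1 0 0 0.5 0 0.6; 0 0 0 0 0.9 0 0.6; 0 0 0 0 0.9 0 0.6; 0 0 0 0 0.9 0 0.6; 0 0 0 0 0.9 0 0.6")

```text
time_s: 7.35
eef_pos: [0.4695, -0.1442, 0.2431]
eef_rot: [0.456, -0.457, -0.54, 0.54]
wrist_force: [0.4, 0.2, -0.0]
opening: 0.602
```

>>> apply_moves(plan="0 0 0 0 0.9 0 0.6; 0 0 0 0 0.9 0 0.6; 0 0 0 0 0.5 0 0.6; 0 0 0 0 0.1 0 0.6; 0 0 0 0 0 0 0.6")

```text
time_s: 7.85
eef_pos: [0.4694, -0.144, 0.2428]
eef_rot: [-0.528, 0.528, 0.47, -0.47]
wrist_force: [0.7, 0.0, -0.2]
opening: 0.599
```

```bash
python3 -c "
from h import *
goal([.623,-.2216,.24],-.118+np.deg2rad(90))"
```

```text
t 7.85 pos [ 0.4694 -0.144   0.2428] open 0.599 F [ 0.7  0.  -0.2] q [-0.54 -0.01  1.81 -0.    1.34 -2.  ]
toolx [ 0.115  0.993 -0.   ] y [ 0. -0. -1.] z [-0.993  0.115 -0.001]
world d [ 0.1536 -0.0776 -0.0028] shares in tool now [-1.19  0.06 -3.23] in goal frame [-1.18  0.06 -3.23] rot shares [ 0.    0.02 -0.  ]
```

>>> apply_moves(plan="-0.2 0 -0.5 0 0 0 0.6; -0.3 0 -0.8 0 0 0 0.6; -0.3 0 -0.8 0 0 0 0.6; -0.25 0 -0.75 0 0 0 0.6; -0.13 0 -0.38 0 0 0 0.6")

```text
time_s: 8.35
eef_pos: [0.625, -0.2224, 0.2419]
eef_rot: [-0.528, 0.528, 0.471, -0.47]
wrist_force: [-0.9, 0.2, -1.2]
opening: 0.599
```

>>> apply_moves(plan="0 0 0 0 0 0 0.6; 0 0 0 0 0 0 0.6; 0 0 0 0 0 0 0.6; 0 0 0 0 0 0 0.6; 0 0 0 0 0 0 0.6")

```text
time_s: 8.85
eef_pos: [0.6224, -0.2205, 0.2428]
eef_rot: [-0.528, 0.528, 0.47, -0.47]
wrist_force: [-0.3, 0.3, -0.8]
opening: 0.601
```

```bash
python3 -c "
from h import *
import cv2
goal([.623,-.2216,.106],-.118+np.deg2rad(90))
im=ctrl.camera('wrist').copy();c=ctrl.get_calibration('wrist')
print([(round(d['score'],2),np.round(d['point'],4)) for d in ctrl.recognise('wrist','module_grip')])
e=np.array([.9930,-.1178,0])
for X,col in ((np.array([.623,-.2216,.124]),(255,0,255)),(np.array([.623,-.2216,.122])-e*.04,(0,255,0)),(np.array([.608,-.2207,.02])+e*.08+.065*np.array([.1178,.993,0]),(255,0,0))):
    u=c['R']@np.array(X)+c['t'];u=c['intrinsics']@u;u=u[:2]/u[2];print(u);cv2.drawMarker(im,tuple(int(v) for v in u),col,0,14,1)
cv2.imwrite('pics/w4.png',im[:,:,::-1])"
```

```text
t 8.85 pos [ 0.6224 -0.2205  0.2428] open 0.601 F [-0.3  0.3 -0.8] q [-0.52  0.37  1.37 -0.    1.4  -1.98]
toolx [ 0.115  0.993 -0.   ] y [ 0. -0. -1.] z [-0.993  0.115 -0.   ]
world d [ 0.0006 -0.0011 -0.1368] shares in tool now [-0.02  2.74 -0.01] in goal frame [-0.02  2.74 -0.01] rot shares [ 0.    0.02 -0.  ]
[(0.65, array([ 0.6025, -0.216 ,  0.0781]))]
[285.88041236 206.79066606]
[286.03225143 158.86347025]
[337.88406714 235.39233178]
```

View pics/w4.png

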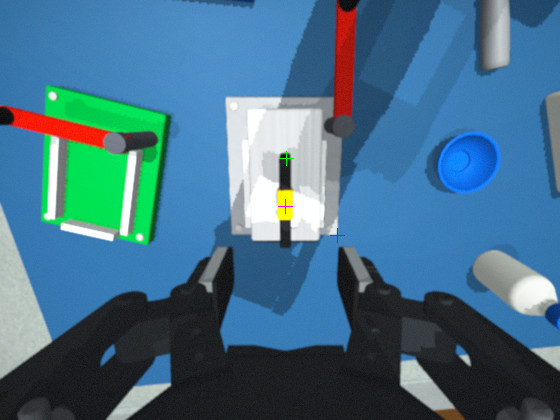

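The cross falls on the sleeve at (285,206), the handle is parallel to the pads, and the red arm is clear at (345,60). Descending to grip.

>>> apply_moves(plan="-0.02 0.3 0 0 0 0 0.6; 0 0.6 0 0 0 0 0.6; 0 0.6 0 0 0 0 0.6; 0 0.5 0 0 0 0 0.5; 0 0.4 0 0 0 0 0.5")

```text
time_s: 9.45
eef_pos: [0.6214, -0.2212, 0.119]
eef_rot: [0.529, -0.527, -0.47, 0.471]
wrist_force: [-0.9, -0.3, 0.2]
opening: 0.497
```

>>> apply_moves(plan="0 0.2 0 0 0 0 0.5; 0 0.12 0 0 0 0 0.5; 0 0 0 0 0 0 0.5; 0 0 0 0 0 0 0.5; 0 0 0 0 0 0 0.3")

```text
time_s: 9.95
eef_pos: [0.6236, -0.2223, 0.1077]
eef_rot: [-0.527, 0.529, 0.471, -0.47]
wrist_force: [-0.3, 0.2, -0.8]
opening: 0.346
```

>>> apply_moves(plan="0 0 0 0 0 0 0.2; 0 0 0 0 0 0 0; 0 0 0 0 0 0 0; 0 0 0 0 0 0 0; 0 0 0 0 0 0 0")

```text
time_s: 10.45
eef_pos: [0.6234, -0.2216, 0.1073]
eef_rot: [-0.528, 0.528, 0.471, -0.47]
wrist_force: [0.4, 3.6, 5.7]
opening: 0.158
```

```bash
python3 -c "
from h import *
import cv2
goal([.623,-.2216,.106],-.118+np.deg2rad(90))
for n in ('wrist','side'):
  im=ctrl.camera(n);cv2.imwrite('pics/5%s.png'%n,im[:,:,::-1])"
```

```text
t 10.45 pos [ 0.6234 -0.2216  0.1073] open 0.158 F [0.4 3.6 5.7] q [-0.52  0.5   1.47  0.    1.16 -1.98]
toolx [0.115 0.993 0.   ] y [ 0.001 -0.    -1.   ] z [-0.993  0.115 -0.001]
world d [-0.0004  0.     -0.0013] shares in tool now [-0.    0.03  0.01] in goal frame [-0.    0.03  0.01] rot shares [0.01 0.02 0.  ]
```

View pics/5wrist.png

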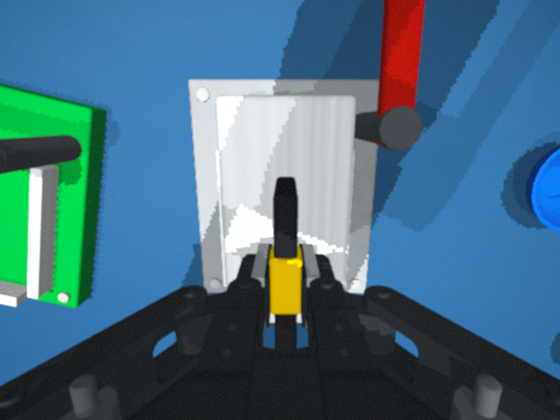

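View pics/5side.png

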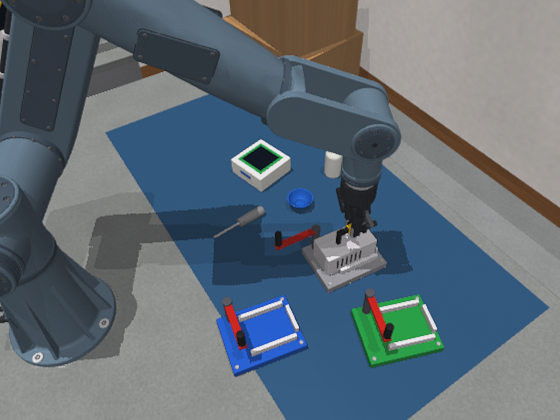

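Gripped: opening 0.158, about 13.4 mm on the sleeve. Lifting straight up gently.

>>> apply_moves(plan="0 -0.05 0 0 0 0 0; 0 -0.1 0 0 0 0 0; 0 -0.15 0 0 0 0 0; 0 -0.2 0 0 0 0 0; 0 -0.25 0 0 0 0 0")

```text
time_s: 11.05
eef_pos: [0.6224, -0.2218, 0.1441]
eef_rot: [0.528, -0.528, -0.47, 0.47]
wrist_force: [0.1, 0.2, -5.8]
opening: 0.152
```

>>> apply_moves(plan="0 -0.3 0 0 0 0 0; 0 -0.3 0 0 0 0 0; 0 -0.3 0 0 0 0 0; 0 -0.3 0 0 0 0 0; 0 -0.3 0 0 0 0 0")

```text
time_s: 11.55
eef_pos: [0.6228, -0.2219, 0.2204]
eef_rot: [-0.528, 0.528, 0.47, -0.47]
wrist_force: [-0.1, 0.2, -6.2]
opening: 0.154
```

>>> apply_moves(plan="0 -0.25 0 0 0 0 0; 0 -0.15 0 0 0 0 0; 0 -0.05 0 0 0 0 0; 0 0 0 0 0 0 0; 0 0 0 0 0 0 0")

```text
time_s: 12.05
eef_pos: [0.6223, -0.2216, 0.2403]
eef_rot: [0.529, -0.528, -0.47, 0.47]
wrist_force: [0.3, 0.1, -6.1]
opening: 0.15
```

```bash
python3 -c "
from h import *
import cv2
# final: base at window; grip = base + 15mm along module x (0.993,-.118)
goal([.6046+.0149,.1559-.0018,.2373],-.118+np.deg2rad(90))
for n in ('wrist','side'):
  im=ctrl.camera(n);cv2.imwrite('pics/6%s.png'%n,im[:,:,::-1])"
```

```text
t 12.05 pos [ 0.6223 -0.2216  0.2403] open 0.15 F [ 0.3  0.1 -6.1] q [-0.52  0.37  1.37 -0.    1.4  -1.98]
toolx [0.116 0.993 0.001] y [-0.001  0.001 -1.   ] z [-0.993  0.116  0.002]
world d [-0.0028  0.3757 -0.003 ] shares in tool now [7.46 0.07 0.92] in goal frame [7.46 0.06 0.94] rot shares [-0.01  0.02  0.01]
```

View pics/6wrist.png

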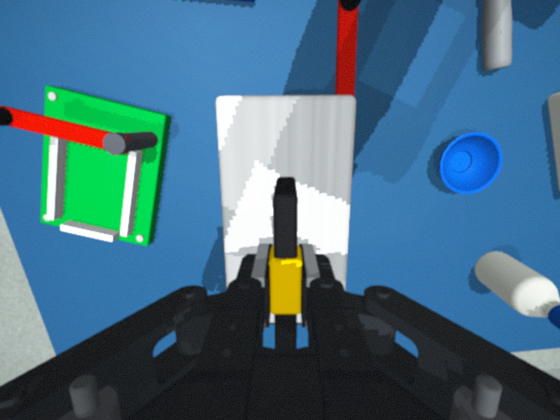

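View pics/6side.png

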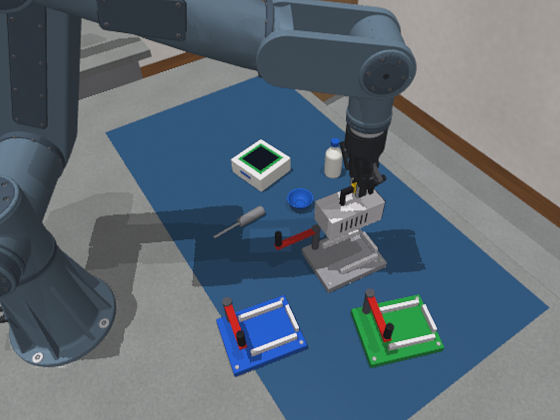

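It has lifted level and clear of the cradle. Carrying it over.

>>> apply_moves(plan="0.1 0 0.01 0 0 0 0; 0.2 0 0.03 0 0 0 0; 0.3 0 0.04 0 0 0 0; 0.4 0 0.05 0 0 0 0; 0.5 0 0.06 0 0 0 0")

```text
time_s: 12.65
eef_pos: [0.6218, -0.1445, 0.2413]
eef_rot: [0.528, -0.528, -0.47, 0.47]
wrist_force: [0.5, 0.0, -4.7]
opening: 0.15
```

>>> apply_moves(plan="0.5 0 0.06 0 0 0 0; 0.5 0 0.06 0 0 0 0; 0.5 0 0.06 0 0 0 0; 0.5 0 0.06 0 0 0 0; 0.5 0 0.06 0 0 0 0")

```text
time_s: 13.15
eef_pos: [0.621, -0.0174, 0.2415]
eef_rot: [0.528, -0.528, -0.471, 0.47]
wrist_force: [0.1, 0.5, -4.5]
opening: 0.153
```

>>> apply_moves(plan="0.5 0 0.06 0 0 0 0; 0.5 0 0.06 0 0 0 0; 0.5 0 0.06 0 0 0 0; 0.4 0 0.05 0 0 0 0; 0.35 0 0.05 0 0 0 0")

```text
time_s: 13.65
eef_pos: [0.6198, 0.096, 0.2415]
eef_rot: [0.528, -0.528, -0.471, 0.471]
wrist_force: [-0.4, 0.1, -5.1]
opening: 0.154
```

>>> apply_moves(plan="0.35 0 0.05 0 0 0 0; 0.3 0 0.04 0 0 0 0; 0.25 0 0.03 0 0 0 0; 0.2 0 0.02 0 0 0 0; 0.1 0 0.01 0 0 0 0")

```text
time_s: 14.15
eef_pos: [0.6201, 0.1543, 0.2412]
eef_rot: [0.528, -0.528, -0.47, 0.47]
wrist_force: [0.2, 0.4, -5.9]
opening: 0.155
```

>>> apply_moves(plan="0 0 0 0 0 0 0; 0 0 0 0 0 0 0; 0 0 0 0 0 0 0; 0 0 0 0 0 0 0; 0 0 0 0 0 0 0")

```text
time_s: 14.65
eef_pos: [0.6202, 0.153, 0.2413]
eef_rot: [-0.528, 0.528, 0.47, -0.47]
wrist_force: [-0.2, -0.2, -5.8]
opening: 0.152
```

```bash
python3 -c "
from h import *
import cv2
goal([.6046+.0149,.1559-.0018,.2373],-.118+np.deg2rad(90))
for n in ('wrist','side','top'):
  im=ctrl.camera(n);
  if n!='wrist':
    im=im[90:290,190:420] if n=='side' else im[110:300,90:280]
    im=cv2.resize(im,None,fx=3,fy=3)
  cv2.imwrite('pics/7%s.png'%n,im[:,:,::-1])"
```

```text
t 14.65 pos [0.6202 0.153  0.2413] open 0.152 F [-0.2 -0.2 -5.8] q [ 0.06  0.32  1.44 -0.    1.38 -1.4 ]
toolx [ 0.116  0.993 -0.   ] y [ 0. -0. -1.] z [-0.993  0.116 -0.   ]
world d [-0.0007  0.0011 -0.004 ] shares in tool now [0.02 0.08 0.02] in goal frame [0.02 0.08 0.02] rot shares [ 0.    0.01 -0.  ]
```

View pics/7wrist.png

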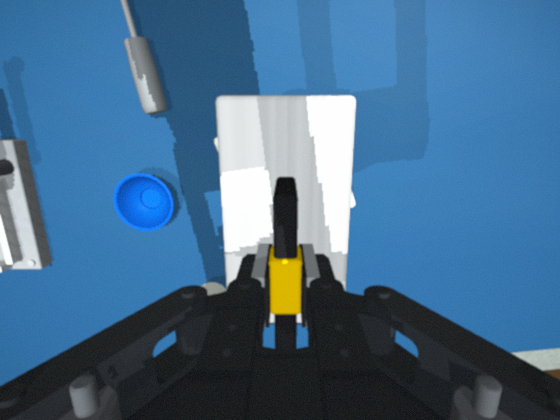

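View pics/7side.png

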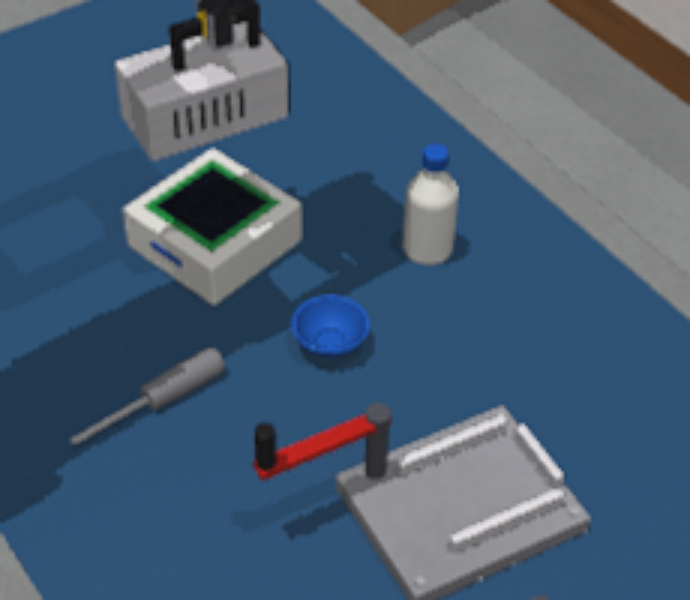

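View pics/7top.png

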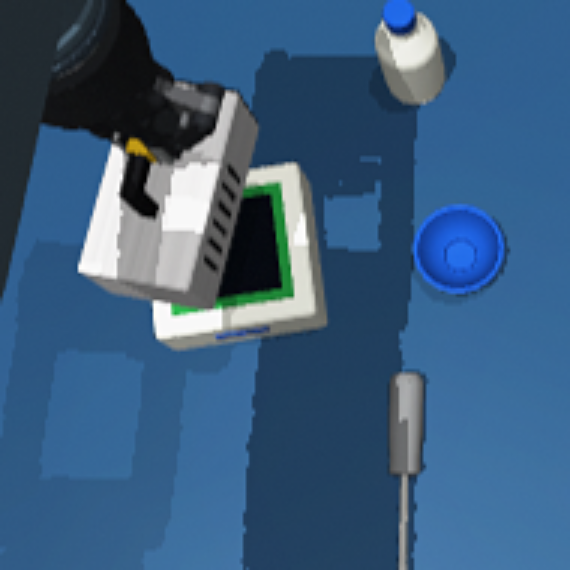

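The pictures show the module over the reader, level, with bystanders in place. To check its position, I'll overlay the expected module box.

```bash
python3 -c "
from h import *
import cv2
o,p,R=pose()
e=np.array([.993,-.118,0]);f=np.array([.118,.993,0])
base=p-e*.015+np.array([0,0,.008-.095]);print(base, base-[.6046,.1559,.05], np.hypot(*(base[:2]-[.6046,.1559])))
for n,(y0,y1,x0,x1) in (('side',(70,200,190,330)),('top',(110,260,90,240))):
  im=ctrl.camera(n).copy();c=ctrl.get_calibration(n)
  im=cv2.resize(im,None,fx=4,fy=4,interpolation=1)
  for z in(0,.06):
    P=[]
    for sx,sy in((1,1),(1,-1),(-1,-1),(-1,1)):
      u=c['intrinsics']@(c['R']@(base+e*.065*sx+f*.035*sy+[0,0,z])+c['t']);P.append((u[:2]/u[2]+.5)*4)
    cv2.polylines(im,[np.int32(P)],True,(255,0,255) if z else (255,255,0),1)
  cv2.imwrite('pics/8%s.png'%n,im[y0*4:y1*4,x0*4:x1*4,::-1])"
```

```text
[0.60522958 0.15505771 0.15428947] [ 0.00062958 -0.00084229  0.10428947] 0.0010515826349391003
```

View pics/8side.png

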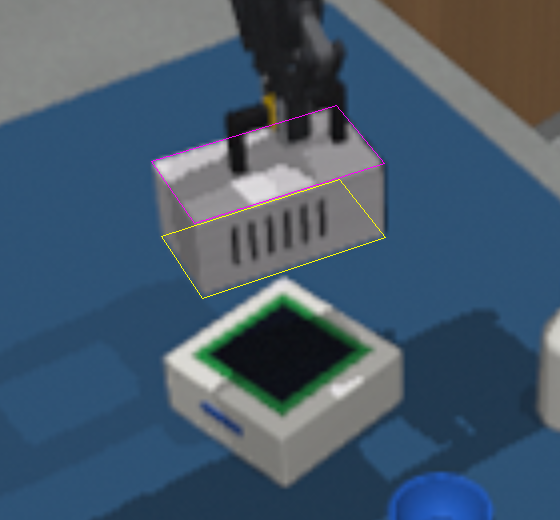

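View pics/8top.png

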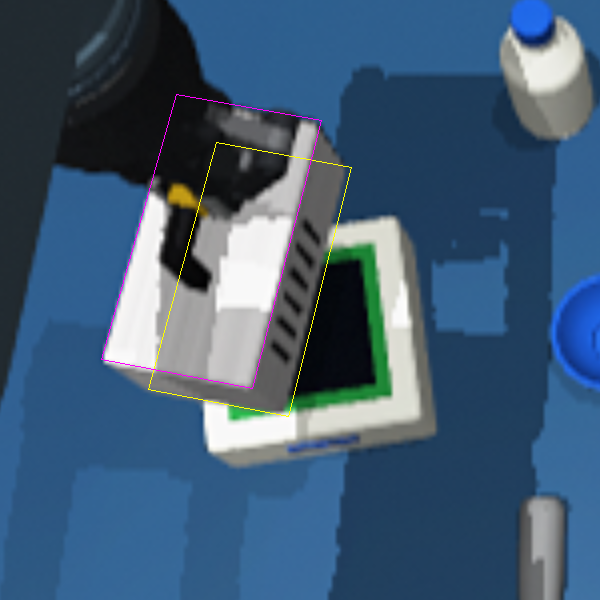

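The overlay matches the module in both views, so it is level and centred about 104 mm above the window. Handing in.

```bash
python3 -c "
from h import *
o=ctrl.get_obs();print(np.abs(o['dq']).max(),o['opening'],o['wrist_force'])
print(ctrl.hand_in())"
```

```text
0.00239176672373164 0.15214873453631556 [-0.18580489 -0.15175162 -6.4149366 ]
the job is handed in; nothing more can be done
None
```

I swung the red arm back to about 1.5 rad and gripped the module by its yellow sleeve. I then lifted it straight out, carried it level to the reader, and handed the job in with the module held still over the window. The hand-in reports no verdict.

Last checks before handing in, all taken from camera fits and the measured tool pose at about 15 s of the 58 s:
- **Position:** the middle of the underside was about 1 mm sideways of the window centre and about 104 mm above it.
- **Level:** the expected outline of the module, drawn level, matched the pictures from both fixed cameras.
- **Still and held:** joint speeds were about 0.002 rad/s. The gripper opening was steady at 0.15 on the sleeve, and the wrist carried about 6 N.
- **Red arm and bystanders:** the arm was still swung clear, and the bottle, dish and screwdriver looked unmoved.

One disagreement: the recogniser placed the window centre at y = 0.156 m in the top view but 0.136 m in the side view. I used 0.156 m, from the window's corners in the top view, because that point also lands on the window in the side picture.

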